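# Loosen the left-hand rotor nut of a slide spinner

### The job

On the microscopy bench, the rotor of the slide spinner is held by the black winged nut at its centre, and nothing marks which way its thread runs. Try the nut anticlockwise (seen from above) first, until it stops dead after some 15 degrees; that shows a left-hand thread, so then loosen it clockwise by between a sixth and a quarter of a turn from where it stood, and let go. Leave the round timer dial on the spinner's front deck as it is set.

Things in the scene. Friction and masses are not known exactly. Their poses are not given: they have to be found in the camera images.
- rotor_nut (a joint): Turning of the black winged nut on the rotor's upright spindle, rad, positive CLOCKWISE from above. 0 to 0.04 as found. Anticlockwise it gives only to about -0.26 (15 degrees), a hard stop; clockwise it turns against a steady friction of about 0.1 N m, to 2.8 at most. It stays where left and does not rise as it turns. The rotor itself is locked.
- nut_wing (a point): Centre of the nut's wing, on the turning axis, 113 mm above the table; turns with the nut. The wing is an upright black plastic bar 56 mm long (x axis), 14 mm thick (y axis), 30 mm high (z axis, up): 98 to 128 mm above the table. Under it is only a neck 14 mm thick, and below 90 mm a 34 mm wide flange, the rotor and the bowl's rim (200 mm across).
- dial_pointer (a point): Pointer of the round black timer dial, on its top face 15 mm from its axis, 91 mm above the table. The dial is a plain disc 38 mm across, 20 mm high, with a white line; it turns easily and must keep its setting.
- spinner: Slide spinner: fixed white box, deck 70 mm above the table, with an open round grey bowl and two-armed aluminium rotor. Origin on the table under the rotor axis; box spans x -170 to +110 mm, y -110 to +110 mm (z up). The timer dial's axis is at x -135, y +50 mm. A jar (85 mm high) and a bottle (70 mm) stand beside it at +y, a flat slide tray lies at -y.

How it is judged:
By the outcome, as a careful person would: the job done as asked, in the order asked, and still so for the second after the job is handed in, with the robot touching nothing.
It also fails if it takes over 35 s, if anything falls off the work surface, if the arm or the gripper's body presses on something with over 40 N, if the wrist force passes 120 N, or if a joint passes its speed limit or range.

### The arm

A 6-joint arm with a two-finger parallel gripper is mounted at the origin on the work surface. World frame = base frame: x ahead of the robot, y to its left, z up, the work surface at z = 0. Lengths are in mm, angles in rad, forces in N, time in s.
With the tool pointing down it reaches from about 325 to 1000 mm from the base axis. Payload 5.1 kg.
Tool frame: the origin (TCP) lies at the very end of the fingers, on their centre line; the grasp point (between the pads) lies 19 mm behind it; z points along the fingers, y is the line along which they close (so a half turn about z gives the same grasp; the last joint's range is limited). The gripper opens to 85 mm and grips with 20 to 120 N. Pads are 22 mm wide; open, the fingers measure 114 mm over their backs; the gripper's body (76 mm by 85 mm) begins 54 mm behind the grasp point. The pads swing forward as they close: fully open they stand 13 mm farther back than shut.
Start: joints at [-1.229, 0.124, 1.65, -0, 1.367, -0.083], TCP at [267.857, -592.231, 231.322] pointing down, gripper open.
Joint ranges: [-2.61, 2.61], [-1.02, 2.33], [0.03, 2.71], [-1.35, 4.49], [0.32, 2.68], [-2.91, 2.91]. Speed limits (rad/s): [2.57, 2.57, 3.14, 3.14, 3.14, 3.14].

### API

Orientations are given as a 3x3 rotation matrix whose columns are the frame's x, y, z axes.
In Python, from plant import monitor, imaging, hand_in gives the robot as it stands. The module is installed in compiled form; this text tells all that it offers.
- The arm moves only by the shell command python3 -m handwheel 'ROWS'. ROWS is text: rows parted by semicolons, each of 5 numbers parted by spaces: the shift along the tool's x, y, z in mm, then the turn about the tool's z in rad, then the opening, from -1 (shut) to 1 (fully open). A call has 1 to 12 rows; each row is the pose to reach, as a shift and turn from the pose commanded when the call began, along the tool's axes at that moment; what a row does not reach only later rows make up. A row lasts 1/10 s, in which the tool goes at most 50 mm and 8.59 degrees, less where a joint would pass 70% of its speed; a pose out of reach is approached as far as the arm can. A call with a gripper value outside its range is refused whole. The fingers move at their own pace and stop on an object; the grip force is fixed at half the most. Time passes only in rows, so rows that repeat a pose let the fingers close. It gives the time, the measured TCP pose, the force, the opening and the grip force at its end, in the units of the state.
- monitor.observe(): the state, without advancing time (a new reading comes with each control period).
- imaging.read_camera(name): name is "scene" or "side" or "wrist"; returns a dict with "image" (480x640x3 uint8, red, green, blue), "mtx" (3x3 intrinsics, pixels), "xyz" and "attitude" of the camera in the world; the wrist camera has in their place "hand_eye" (4x4, takes a point from camera to tool coordinates, whose origin is the TCP and whose axes are the flange's). Camera axes: x right, y up, looking along -z (the intrinsics and any distortion apply to the point x, -y, -z); pixel columns grow to the right and rows downward; lengths in mm; the calibration is good to about 2 mm. A picture is of the moment at which its call begins: read the wrist's pose just before it. There is no depth.
- hand_in(): hands the job in; it is judged then, once.
The state is a dict: "time": time; "joint_pos": joint angles; "joint_vel": joint speeds; "tau": joint torques, N m; "ee_pos": TCP position; "ee_rot": TCP orientation; "force": force on the tool from outside, world axes, zero at the start; "torque": the same for the moment, N m; "opening": opening from 0.0 (shut) to 1.0 (fully open); "grip_force": force on a finger pad.
Only numpy, scipy, OpenCV 4.12 (cv2) and the standard library are available. Lean on these libraries where they do the work, as an engineer would, in place of code of your own. Each camera call takes 0.05 s, during which the arm holds its last target. There are 200 camera calls.

## Working session

There is one attempt and no reset: what is moved stays moved. The work goes in short steps, Python scripts to look and compute and a shell command to move; the robot and the scene stay as the last step left them, time stands still between calls to the robot, and variables do not carry over. Pictures are saved under pics/ and viewed, at most 10 in all, crops included, and the job is handed in when it is done.

```bash
mkdir -p pics; python3 - <<'E'
from plant import monitor, imaging
import cv2,numpy as np
s=monitor.observe();print(s["time"],s["ee_pos"],s["ee_rot"],s["opening"])
for n in ("scene","side"):
    c=imaging.read_camera(n);cv2.imwrite(f"pics/{n}.png",c["image"][...,::-1]);print(n,c["mtx"],c["xyz"],c["attitude"],[k for k in c])
    np.savez(f"{n}.npz",**{k:np.array(c[k]) for k in c})
E
```

```text
0.0 [ 267.65660959 -591.67775846  230.05620452] [[ 9.11130359e-01  4.12117702e-01 -6.85093207e-04]
 [ 4.12118235e-01 -9.11128315e-01  1.93745079e-03]
 [ 1.74249948e-04 -2.04760964e-03 -9.99997888e-01]] 0.9991637126389392
scene [[599.39819278   0.         327.5407194 ]
 [  0.         599.39819278 244.38796878]
 [  0.           0.           1.        ]] [930.84431828  -5.67919025 605.23939507] [[ 0.13908309 -0.75928556  0.63572111]
 [ 0.99018521  0.11554558 -0.07862871]
 [-0.01375312  0.64041756  0.76790377]] ['image', 'mtx', 'xyz', 'attitude']
side [[485.51866494   0.         324.84520034]
 [  0.         485.51866494 234.0069752 ]
 [  0.           0.           1.        ]] [ 272.41720477 -332.17587201  558.65979563] [[ 0.87868231  0.33538135 -0.33975984]
 [-0.4773633   0.60759953 -0.63478114]
 [-0.00645584  0.71995983  0.6939857 ]] ['image', 'mtx', 'xyz', 'attitude']
```

View pics/scene.png

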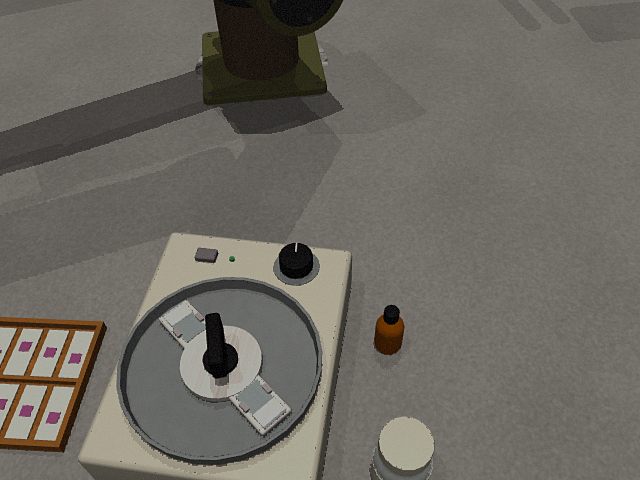

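View pics/side.png

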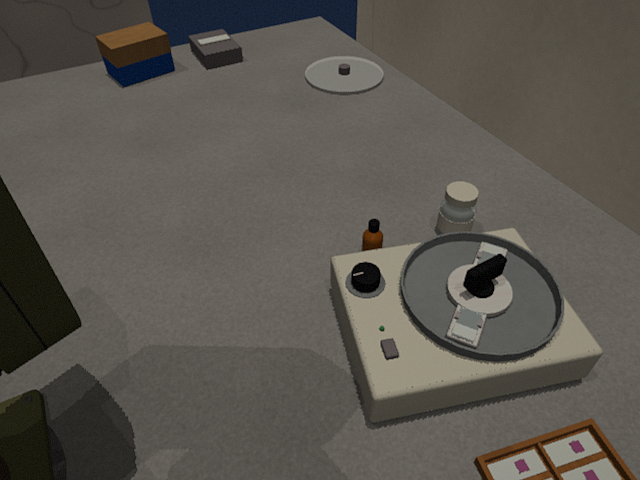

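The scene view shows the spinner with the black wing at about (215,345) and the dial at (297,258). In the side view the wing is at (485,275) and the dial at (366,276). I'll enlarge the wing in both.

```bash
python3 - <<'E'
import cv2,numpy as np
a=cv2.imread("pics/scene.png")[300:390,170:270];b=cv2.imread("pics/side.png")[240:310,440:540]
a=cv2.resize(a,None,fx=4,fy=4,interpolation=2);b=cv2.resize(b,None,fx=4,fy=4,interpolation=2)
b=cv2.copyMakeBorder(b,0,a.shape[0]-b.shape[0],0,0,0)
o=np.hstack([a,b]);o=np.clip(o*2.2,0,255).astype(np.uint8);cv2.imwrite("pics/c1.png",o)
E
```

```text
(no output)
```

View pics/c1.png

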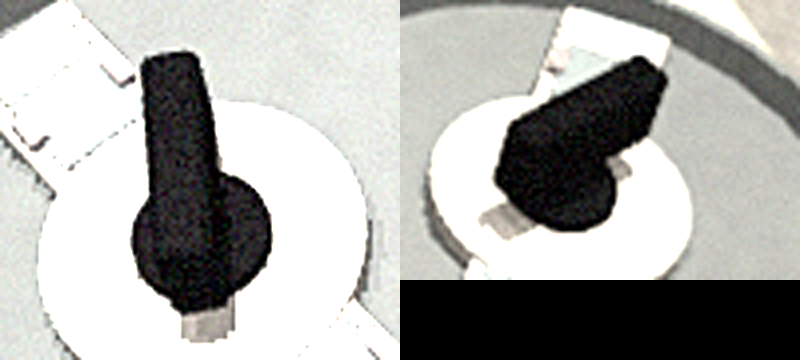

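The crop shows the wing's left edge from (142,62) to (158,250) in the scene half, with its centre near (186,181). In the side half the centre is near (581,126). I'll cast rays through those points.

```bash
cat > h.py <<'E'
import numpy as np
def ray(K,R,p,px,z):
    d=R@np.array([(px[0]-K[0,2])/K[0,0],-(px[1]-K[1,2])/K[1,1],-1]);return p+d*(z-p[2])/d[2]
def cam(n,px,z):
    c=np.load(n+".npz");return ray(c["mtx"],c["attitude"],c["xyz"],px,z)
E
python3 - <<'E'
from h import *
print(cam("scene",(216.5,345.3),113),cam("side",(485.3,271.6),113))
a=cam("scene",(170+142/4,300+62/4),128);b=cam("scene",(170+158/4,300+250/4),128);print(a,b,np.degrees(np.arctan2(*(b-a)[1::-1])))
a=cam("side",(440+27.5,240+31),128);b=cam("side",(440+60,240+14.5),128);print(a,b,np.degrees(np.arctan2(*(b-a)[1::-1])))
# dial axis at z=90
D=cam("scene",(296,256),90);D2=cam("side",(366,271),90);print("dial",D,D2)
P=cam("scene",(296.5,246),90);P2=cam("side",(358,273),90);print(P,P2)
E
```

```text
[630.00284344 -75.72871651 113.        ] [630.53830441 -77.31220355 113.        ]
[605.17397291 -83.23668573 128.        ] [655.92646561 -80.17243284 128.        ] 3.455118753742975
[600.76210765 -75.05071111 128.        ] [653.23311486 -73.24622566 128.        ] 1.969633815273795
dial [515.57238961  10.37180974  90.        ] [515.49818758  10.55189243  90.        ]
[501.3976648   12.43980798  90.        ] [504.6933747   12.59020335  90.        ]
```

```bash
python3 -m handwheel '20 -12 0 0 1;60 -36 0 0.05 1;105 -62 0 0.1 1;150 -89 0 0.14 1;200 -118 0 0.18 1;250 -148 0 0.22 1;300 -177 0 0.26 1;350 -207 0 0.3 1;400 -236 0 0.34 1;445 -263 0 0.36 1;490 -289 0 0.38 1;525 -310 0 0.38 1'; python3 -m handwheel '13 -17 0 0 1;13 -17 0 0 1;13 -17 0 0 1;13 -17 0 0 1'
python3 - <<'E'
from plant import monitor, imaging
import cv2,numpy as np
s=monitor.observe();print(s["time"],s["ee_pos"],s["ee_rot"],s["joint_pos"],s["torque"],s["force"])
c=imaging.read_camera("wrist");cv2.imwrite("pics/w1.png",np.clip(c["image"][...,::-1]*1.8,0,255).astype(np.uint8));print(c["mtx"],c["hand_eye"])
np.savez("w1.npz",p=s["ee_pos"],R=s["ee_rot"],K=c["mtx"],H=c["hand_eye"])
E
```

```text
time: 1.3
ee_pos: [596.0, -122.8, 231.1]
ee_rot: [[0.999, 0.045, -0.0], [0.045, -0.999, 0.0], [-0.0, -0.0, -1.0]]
force: [0.1, -0.6, 0.1]
opening: 0.996
grip_force: 0.0
time: 1.7
ee_pos: [607.1, -108.8, 231.1]
ee_rot: [[0.999, 0.044, -0.001], [0.044, -0.999, -0.0], [-0.001, 0.0, -1.0]]
force: [-0.2, 0.2, -0.3]
opening: 0.998
grip_force: 0.0
1.7 [ 607.11225995 -108.78059925  231.0826754 ] [[ 9.99027290e-01  4.40914056e-02 -6.48999778e-04]
 [ 4.40913697e-02 -9.99027500e-01 -6.94804722e-05]
 [-6.51432118e-04  4.07975987e-05 -9.99999787e-01]] [-2.64202261e-01  5.21438860e-02  1.72717544e+00 -2.41755491e-04
  1.36288167e+00  1.26253835e+00] [-0.00989186  0.00235663  0.01697699] [-0.19307222  0.2358696  -0.27782289]
[[405.20904552   0.         315.95844324]
 [  0.         405.20904552 237.0372104 ]
 [  0.           0.           1.        ]] [[ 5.76825269e-04  9.49699650e-01  3.13161687e-01  8.08517713e+01]
 [ 9.99999675e-01 -3.71250873e-04 -7.16078202e-04 -5.21572398e-01]
 [-5.63797669e-04  3.13161998e-01 -9.49699555e-01 -1.42811308e+02]
 [ 0.00000000e+00  0.00000000e+00  0.00000000e+00  1.00000000e+00]]
```

View pics/w1.png

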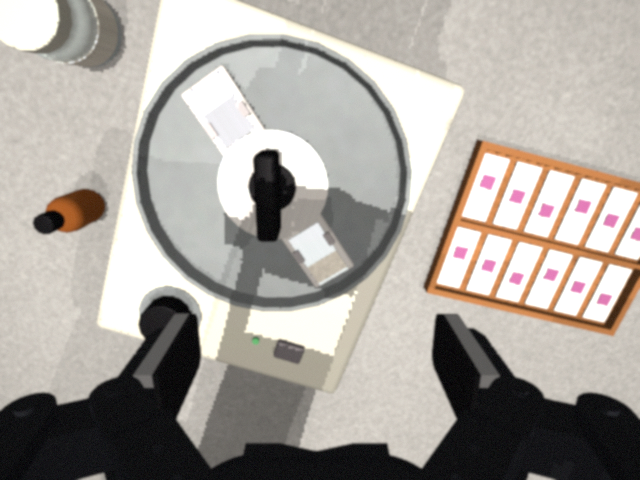

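The wrist view shows the wing running nearly straight up the image from (267,152) to (269,240), and the flange centred at about (272,186). I'll turn these into the remaining shift.

```bash
python3 - <<'E'
from h import *
w=np.load("w1.npz");H=w["H"];Rc=w["R"]@H[:3,:3];pc=w["p"]+w["R"]@H[:3,3]
f=lambda u,v,z:ray(w["K"],Rc,pc,(u,v),z)
a=f(267,153,128);b=f(269,240,128);print(a,b,(a+b)/2,np.degrees(np.arctan2(*(a-b)[1::-1])),np.linalg.norm(a-b))
print(f(272,186,90),f(272,182,86))
l=f(258,238,128);l2=f(255,155,128);r=f(281,238,128);r2=f(278,155,128);print(l,r,l2,r2)
m=np.array([630,-76.7,231]);print(w["R"].T@(m-w["p"]))
E
```

```text
[658.36731309 -76.85262525 128.        ] [603.46544113 -78.50548495 128.        ] [630.91637711 -77.6790551  128.        ] 1.724409127508494 54.9267465811661
[630.90047813 -76.24442985  90.        ] [632.99355118 -75.81275898  86.        ]
[604.50367964 -71.46810364 128.        ] [605.15760156 -86.15935111 128.        ] [656.86552723 -69.68212015 128.        ] [657.4797323  -83.44118954 128.        ]
[ 24.28000834 -31.04025162   0.06559227]
```

```bash
python3 -m handwheel '12 -15 0 0.005 1;25 -31 0 0.01 1;25 -31 30 0.01 1;25 -31 70 0.01 1;25 -31 105 0.01 1;25 -31 125 0.01 1;25 -31 134 0.01 1;25 -31 134 0.01 1' && python3 -m handwheel '0 0 0 0 0;0 0 0 0 -1;0 0 0 0 -1;0 0 0 0 -1;0 0 0 0 -1;0 0 0 0 -1;0 0 0 0 -1;0 0 0 0 -1'; python3 -c "
from plant import monitor as m
s=m.observe();print(s['torque'],s['joint_pos'])"
```

```text
time: 2.55
ee_pos: [630.3, -77.0, 96.0]
ee_rot: [[0.999, 0.033, -0.003], [0.033, -0.999, 0.001], [-0.003, -0.001, -1.0]]
force: [-0.4, -1.1, -0.1]
opening: 1.004
grip_force: 0.0
time: 3.35
ee_pos: [631.8, -76.2, 98.1]
ee_rot: [[0.999, 0.035, 0.001], [0.035, -0.999, 0.0], [0.001, -0.0, -1.0]]
force: [-2.2, 1.6, 6.1]
opening: 0.155
grip_force: 59.4
[0.22279015 0.25697602 0.07833208] [-2.04425798e-01  2.07638507e-01  1.78971755e+00  2.78948361e-04
  1.14352838e+00  1.33132274e+00]
```

The wing is gripped at a 13 mm opening. Now the anticlockwise try.

```bash
python3 -m handwheel '0 0 0 -0.05 -1;0 0 0 -0.1 -1;0 0 0 -0.15 -1;0 0 0 -0.2 -1;0 0 0 -0.2 -1'; P="from plant import monitor as m,numpy as np
"; cat > st.py <<'E'
from plant import monitor as m
import numpy as np
s=m.observe();R=s['ee_rot'];print(s['torque'],'yaw',np.arctan2(R[1,0],R[0,0]),'q6',s['joint_pos'][5],'t',s['time'])
E
python3 st.py; python3 -m handwheel '0 0 0 -0.02 -1;0 0 0 -0.04 -1;0 0 0 -0.06 -1;0 0 0 -0.06 -1'; python3 st.py
```

```text
time: 3.85
ee_pos: [631.7, -75.6, 98.1]
ee_rot: [[0.972, 0.234, 0.0], [0.234, -0.972, 0.001], [0.001, -0.001, -1.0]]
force: [-2.3, 2.8, 5.6]
opening: 0.152
grip_force: 59.7
[0.51610582 0.31269957 0.06837787] yaw 0.23571872515103828 q6 1.130539141598748 t 3.85
time: 4.25
ee_pos: [631.6, -75.5, 98.1]
ee_rot: [[0.957, 0.291, 0.0], [0.291, -0.957, 0.001], [0.001, -0.001, -1.0]]
force: [-1.6, 3.7, 5.4]
opening: 0.151
grip_force: 59.8
[0.52004511 0.3192876  0.02476617] yaw 0.29504804331432233 q6 1.0711569194429746 t 4.25
```

```bash
for i in 1; do python3 -m handwheel '0 0 0 -0.02 -1;0 0 0 -0.02 -1' >/dev/null; python3 st.py;  python3 -m handwheel '0 0 0 -0.02 -1;0 0 0 -0.02 -1'>/dev/null; python3 st.py; python3 -m handwheel '0 0 0 -0.02 -1;0 0 0 -0.02 -1'; python3 st.py; done
```

```text
[ 0.5646985   0.37856709 -0.00369438] yaw 0.31510293312680654 q6 1.051180085375325 t 4.45
[ 0.53277545  0.40995446 -0.41439203] yaw 0.3336253592919719 q6 1.0323274083983858 t 4.65
time: 4.85
ee_pos: [631.6, -75.4, 98.1]
ee_rot: [[0.939, 0.345, 0.0], [0.345, -0.939, 0.002], [0.001, -0.002, -1.0]]
force: [-2.5, 3.7, 7.0]
opening: 0.153
grip_force: 60.3
[ 0.54984829  0.36593906 -0.90428452] yaw 0.35189800068814386 q6 1.0136689634565181 t 4.85
```

Torque climbs steeply past yaw 0.32, 0.29 rad from the start: the hard stop. Now clockwise, aiming for 70° from where it stood, which is a turn of 1.54 from here.

```bash
python3 -m handwheel '0 0 0 0.05 -1;0 0 0 0.15 -1;0 0 0 0.27 -1;0 0 0 0.4 -1;0 0 0 0.52 -1;0 0 0 0.64 -1;0 0 0 0.75 -1;0 0 0 0.8 -1;0 0 0 0.8 -1' ; python3 st.py
```

```text
time: 5.75
ee_pos: [631.5, -77.3, 98.1]
ee_rot: [[0.902, -0.432, 0.0], [-0.432, -0.902, -0.002], [0.001, 0.002, -1.0]]
force: [-3.4, -2.8, 5.6]
opening: 0.154
grip_force: 59.7
[-0.32512089  0.4222622  -0.09667867] yaw -0.44620676997592534 q6 1.8124435965920977 t 5.75
```

```bash
python3 -m handwheel '0 0 0 0.1 -1;0 0 0 0.22 -1;0 0 0 0.34 -1;0 0 0 0.46 -1;0 0 0 0.58 -1;0 0 0 0.68 -1;0 0 0 0.74 -1;0 0 0 0.74 -1;0 0 0 0.74 -1' ; python3 st.py
```

```text
time: 6.65
ee_pos: [630.2, -78.6, 98.1]
ee_rot: [[0.376, -0.927, -0.003], [-0.927, -0.376, -0.004], [0.002, 0.005, -1.0]]
force: [-7.3, -6.5, 7.9]
opening: 0.152
grip_force: 60.1
[-0.83941081  1.18896729 -0.11625137] yaw -1.1855217624050371 q6 2.551738560127162 t 6.65
```

Yaw is -1.186, 70° from the start. Now open, lift clear and check.

```bash
python3 -m handwheel '0 0 0 0 -0.4;0 0 0 0 0;0 0 0 0 0.6;0 0 0 0 1;0 0 0 0 1;0 0 0 0 1;0 0 0 0 1' && python3 -m handwheel '0 0 -15 0 1;0 0 -40 0 1;0 0 -80 0 1;0 0 -120 0 1;0 0 -150 0 1;0 0 -150 0 1'
python3 - <<'E'
from plant import monitor, imaging
import cv2,numpy as np
s=monitor.observe();print(s["time"],s["ee_pos"],s["force"],s["opening"])
c=imaging.read_camera("wrist");w=np.clip(c["image"][...,::-1]*1.8,0,255).astype(np.uint8)
c2=imaging.read_camera("side");b=np.clip(c2["image"][240:310,340:540,::-1]*2.2,0,255).astype(np.uint8)
o=np.vstack([cv2.resize(w,(600,450)),cv2.resize(b[:,:],(600,140))[:140]]);cv2.imwrite("pics/w2.png",o)
np.savez("w1.npz",p=s["ee_pos"],R=s["ee_rot"],K=c["mtx"],H=c["hand_eye"])
E
```

```text
time: 7.35
ee_pos: [631.5, -76.2, 97.3]
ee_rot: [[0.376, -0.927, 0.0], [-0.927, -0.376, 0.0], [-0.0, -0.0, -1.0]]
force: [-0.8, 0.1, 0.5]
opening: 1.001
grip_force: 0.0
time: 7.95
ee_pos: [634.4, -76.9, 256.0]
ee_rot: [[0.376, -0.926, 0.012], [-0.927, -0.376, -0.003], [0.007, -0.011, -1.0]]
force: [0.4, -0.8, 0.7]
opening: 0.995
grip_force: 0.0
7.95 [634.4074871  -76.87456367 255.98638032] [ 0.42266507 -0.82583554  0.71776079] 0.9952794027186577
```

View pics/w2.png

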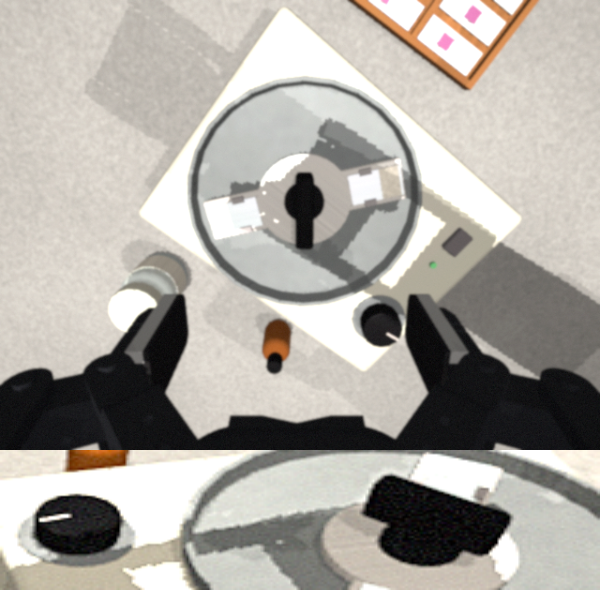

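The wing lies straight along the tool's x axis, from (304,173) to (304,247), so it has turned about 70° clockwise. The dial's white line points as before, and the gripper is well clear.

```bash
python3 -m handwheel '0 0 0 0 1;0 0 0 0 1;0 0 0 0 1' >/dev/null; python3 -c "
from plant import hand_in
print(hand_in())"
```

```text
the job is handed in; nothing more can be done
None
```

I turned the nut anticlockwise to its hard stop at about 16°, then loosened it clockwise to about 70° from where it stood and let go; the timer dial was not touched, and the job was handed in after about 8 s of robot time.

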